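# Load a culture dish into the dark chamber and lock the loader

## Robot

A 7-joint arm with a two-finger parallel gripper is mounted at the origin on a cart in front of the work surface, level with it; the furniture and walls round the work are solid. World frame = base frame: x ahead of the robot, y to its left, z up, the work surface at z = 0. Lengths are in m, angles in rad, forces in N, time in s.
With the tool pointing down it reaches from about 0.425 to 0.875 m from the base axis. Payload 4.7 kg.
Tool frame: the origin (TCP) lies midway between the tips of the shut fingers; the grasp point (between the pads) lies 19 mm behind it; z points along the fingers, y is the line along which they close (so a half turn about z gives the same grasp; the last joint's range is limited). The gripper opens to 87 mm and grips with 3 to 60 N. Pads are 19 mm wide; open, the fingers measure 117 mm over their backs; the gripper's body (75 mm by 190 mm) begins 51 mm behind the grasp point.
Start: joints at [-1.313, 0.321, -0.07, 1.45, 0.023, 1.371, -0.057], TCP at [0.157, 0.631, 0.223] pointing down, gripper open.
Joint ranges: [-2.86, 2.86], [-0.3, 2.09], [-1.38, 1.24], [0.06, 2.45], [-1.56, 4.7], [0.09, 2.05], [-2.69, 2.69]. Speed limits (rad/s): [2.57, 2.57, 3.14, 3.14, 3.14, 3.14, 3.14].

## Interface

Orientations are given as a rotation vector (axis times angle).
In Python, from bench import ctrl gives the robot as it stands. The module is installed in compiled form; this text tells all that it offers.
- The arm moves only by the shell command python3 -m handwheel 'ROWS' [FORCE]. ROWS is JSON, a list of rows, each a list of 7 numbers: the finger opening in m, from 0 to 0.087, then the shift along the tool's x, y, z in m, then the turn, a rotation vector about the tool's x, y, z in degrees. A call has 1 to 12 rows; each row shifts and turns the commanded pose from where the row before left it, along the tool's axes as they then stand; what a row does not reach is not made up. A row lasts 1/8 s, in which the tool goes at most 62.5 mm and 10.7 degrees, less where a joint would pass 70% of its speed; a pose out of reach is approached as far as the arm can. A call is refused whole if a number of a shift passes 0.0625 or a number of a turn 10.7, either way. A call with a gripper value outside its range is refused whole. The fingers move at their own pace and stop on an object; FORCE is the grip in N (left out, the last holds). Time passes only in rows, so rows that do not move let the fingers close. It gives the time, the measured TCP pose, the force, the opening and the grip force at its end, in the units of the state.
- ctrl.get_state(): the state, without advancing time (a new reading comes with each control period).
- ctrl.get_image(name): name is "scene" or "side" or "wrist"; returns (picture, depth): 384x512x3 uint8, blue, green, red; 384x512 float32, m along the optical axis (not along the pixel's ray), 0 where there is no reading.
- ctrl.camera_info(name): a dict with "intrinsics" (3x3 intrinsics, pixels), "R" (3x3) and "t" (3): a world point X has camera coordinates R X + t. Camera axes: x right, y down, z forward; pixel columns grow to the right and rows downward; lengths in m; the calibration is good to about 2 mm. A picture is of the moment at which its call begins: read the wrist's pose just before it. camera_info takes no time and is no camera call; for the wrist camera it gives the pose at the moment of the call.
- ctrl.close_job(): hands the job in; it is judged then, once.
The state is a dict: "time": time; "joint_positions": joint angles; "qd": joint speeds; "joint_torque": joint torques, N m; "position": TCP position; "tool_rot": TCP orientation; "ft_force": force on the tool from outside, world axes, zero at the start; "torque": the same for the moment, N m; "grip_width": opening from 0.0 (shut) to 1.0 (fully open); "grip_force": force on a finger pad.
Only numpy, scipy, OpenCV 4.12 (cv2) and the standard library are available. Lean on these libraries where they do the work, as an engineer would, in place of code of your own. Each camera call takes 0.05 s, during which the arm holds its last target. There are 200 camera calls.

## Task

The small covered culture dish has to go into the dark chamber. Set it flat on the loader's round tray, between the two low rims, then squeeze in the sprung button on the side of the loader's handle and slide the loader towards the chamber, so that the tray pushes through the swinging flap; leave the loader locked with its button popped out fully in the next hole, and the flap hanging shut behind the tray. Keep the dish level all the way and leave the other things on the table where they are.

Things in the scene. Friction and masses are not known exactly. Their poses are not given: they have to be found in the camera images.
- dish: the small covered culture dish, round, pale pink, 34 mm across; its solid body is 8 mm high, its lid shows to 10 mm; 20 g. Origin at the middle of its underside, z up when level. It starts on the table; grasp it round the rim from above. Its yaw has no meaning
- large_dish: a bystander: a covered culture dish of the same make but 60 mm across and 14 mm high; origin at the middle of its underside. Leave it
- timer: a bystander: flat white bench timer beyond the dishes, 58 x 62 x 17 mm, origin at the middle of its underside. Leave it
- o_ring_tin: a bystander: flat round tin, 50 mm across, 19 mm high, origin at the middle of its underside. Leave it
- dark_chamber: the fixed instrument: a light-tight black box with a telescoping dish loader in front, on an aluminium base plate 430 x 86 x 10 mm (x = -280 to 150 mm). Origin on the table under the middle of the flap; x runs level along the loader into the box, z up, y left seen from the loader. The box spans x 0 to 155, y -71 to 71 mm, is 95 mm high, with a lamp head 125 mm high on top at x = 68
- loader (a joint): position of the loader along its fixed inner tube (14 mm square, top 34 mm above the table, two holes 120 mm apart in its side), m: 0 in the loading hole (start), 0.120 in the next hole, tray inside; range -0.006 to 0.134, growing along chamber +x. Friction 1.5 to 3 N, stays where left. In a hole the pin leaves it 1.5 mm of play either way and blocks it unless the button is pressed
- handle (a point): grasp point of the loader's handle: middle of a black block 60 mm long (chamber x), 40 mm wide (chamber y), from 16 to 64 mm above the table, on a sliding outer tube 100 mm long, 22 mm wide, its top 38 mm above the table. The point is 50 mm above the table, level with the button, at chamber x = -205, y = 0 when joint loader = 0. Axes as the chamber's
- button_head (a point): middle of the outer face of the button: a plain steel cylinder 14 mm across on the handle's +y side (chamber y), 50 mm above the table, standing 7 mm out of the block when popped out (handle and button then measure 47 mm across). Pressed towards -y: a finger on it and one on the block's other side squeeze it in
- button (a joint): how far the button is pressed in, m: 0 popped out (pin in a hole), 0.0065 at its stop (0.5 mm still stands out). 5 N starts it, 6.6 N is fully in. The pin leaves the hole at 0.004. Released between the holes it stays at about 0.004, the pin rubbing on the tube, and springs out to 0 by itself over a hole (9 mm wide, pin 6 mm)
- tray (a point): middle of the tray's flat top, a disc 54 mm across, 46 mm above the table, 150 mm ahead of the handle; moves with the loader (at the start chamber x = -55). Rim arcs 3 mm high, inner radius 20 mm, stand fore and aft (chamber +x, -x), a wire bow 13 mm high and 24 mm wide outside each. Its sides (chamber +y, -y) are open for fingers that close along chamber y. Axes as the chamber's
- flap (a joint): swinging light flap in the box's mouth, 58 mm wide, 34 mm high, hung from its top edge 72 mm above the table; rad, 0 hanging shut, positive swung into the box; 15 g. The tray pushes it open and it falls shut by itself; a slot in its lower edge clears the tray's arm, so it hangs shut when the tray is fully in

How it is judged:
By the outcome, as a careful person would: the job done as asked, in the order asked, and still so for the second after the job is handed in, with the robot touching nothing.
It also fails if it takes over 67 s, if anything falls off the work surface, if the arm or the gripper's body presses on something with over 40 N, if the wrist force passes 120 N, or if a joint passes its speed limit or range.

## Working session

There is one attempt and no reset: what is moved stays moved. The work goes in short steps, Python scripts to look and compute and a shell command to move; the robot and the scene stay as the last step left them, time stands still between calls to the robot, and variables do not carry over. Pictures are saved under pics/ and viewed, at most 10 in all, crops included, and the job is handed in when it is done.

```bash
mkdir -p pics; python3 - <<'E'
from bench import ctrl
import cv2,numpy as np
s=ctrl.get_state();print(s)
for n in ["scene","side","wrist"]:
    ci=ctrl.camera_info(n)
    p,d=ctrl.get_image(n); cv2.imwrite(f"pics/{n}0.png",p); np.savez(f"{n}0.npz",p=p,d=d,K=ci["intrinsics"],R=ci["R"],t=ci["t"]); print(n,ci)
a=[cv2.imread(f"pics/{n}0.png") for n in ["scene","side"]]
E
```

```text
{'time': 0.0, 'joint_positions': array([-1.31290316,  0.32179111, -0.07007642,  1.45166428,  0.02261054,
        1.37081318, -0.05690076]), 'qd': array([-0.00146741,  0.00021182,  0.0001747 ,  0.00089962, -0.00047722,
        0.00062823,  0.00076234]), 'joint_torque': array([-3.52912475e-04, -4.91286314e+01, -4.04089121e-01, -3.12530923e+01,
       -6.38570962e-02,  4.39431961e-02,  1.77904080e-04]), 'position': array([0.15682423, 0.63022661, 0.22148756]), 'tool_rot': array([-3.81950167e-01, -3.11816760e+00,  2.96158422e-03]), 'ft_force': array([ 0.04291404, -0.15985523,  1.09943774]), 'torque': array([ 0.05698043,  0.04415776, -0.02122368]), 'grip_force': 0.0, 'grip_width': 1.002234257043525}
scene {'intrinsics': array([[415.64278985,   0.        , 256.70970097],
       [  0.        , 415.64278985, 195.68537179],
       [  0.        ,   0.        ,   1.        ]]), 'R': array([[ 0.90782427, -0.41920496,  0.01105834],
       [-0.22622748, -0.51177811, -0.8287969 ],
       [ 0.35309519,  0.74990024, -0.55944027]]), 't': array([-0.49964633,  0.1732842 ,  0.81861179])}
side {'intrinsics': array([[416.47203415,   0.        , 256.47464157],
       [  0.        , 416.47203415, 190.52738341],
       [  0.        ,   0.        ,   1.        ]]), 'R': array([[-0.96827218, -0.24874086,  0.02402023],
       [-0.13581506,  0.44311667, -0.88611618],
       [ 0.20976954, -0.86126396, -0.46284029]]), 't': array([0.5408134 , 0.15665814, 0.82028401])}
wrist {'intrinsics': array([[344.22991484,   0.        , 254.94347141],
       [  0.        , 344.22991484, 190.59114501],
       [  0.        ,   0.        ,   1.        ]]), 'R': array([[ 0.24088873,  0.97055065, -0.00201303],
       [ 0.93852857, -0.23241151,  0.25524305],
       [ 0.24725846, -0.06337446, -0.96687483]]), 't': array([-0.64796548, -0.03258642,  0.39084378])}
```

View pics/scene0.png

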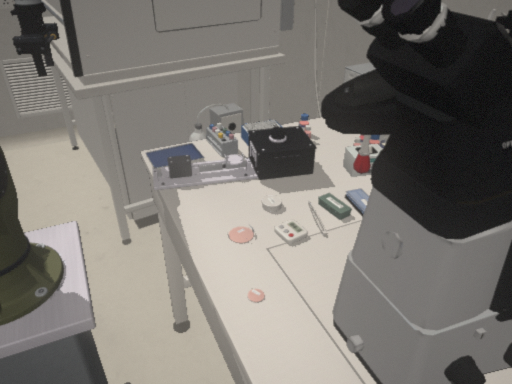

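View pics/side0.png

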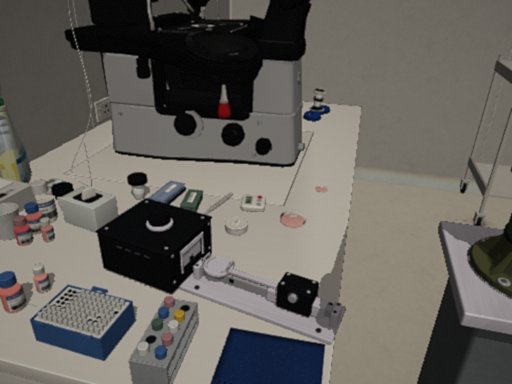

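The small dish is at scene (256,295) and side (321,189). The tray is at scene (236,160) and side (217,268), and the handle block is at scene (180,166) and side (297,293).

```bash
cat > h.py <<'E'
import numpy as np,cv2
from bench import ctrl
def load(n): 
    z=np.load(n); return {k:z[k] for k in z}
def ray(c,uv,z):
    d=c['R'].T@np.linalg.inv(c['K'])@np.array([uv[0],uv[1],1.]); o=-c['R'].T@c['t']
    return o+d*(z-o[2])/d[2]
def proj(c,X):
    q=(c['R']@np.atleast_2d(X).T).T+c['t']; q=q@c['K'].T; return q[:,:2]/q[:,2:]
def cloud(c):
    v,u=np.indices(c['d'].shape); d=c['d']; p=np.stack([u*d,v*d,d],-1)@np.linalg.inv(c['K']).T
    return (p-c['t'])@c['R']
def snap(n,f):
    ci=ctrl.camera_info(n);p,d=ctrl.get_image(n);cv2.imwrite(f"pics/{f}.png",p)
    c=dict(p=p,d=d,K=ci["intrinsics"],R=ci["R"],t=ci["t"]);np.savez(f+".npz",**c);return c
def pink(c):
    p=c['p'].astype(int); m=((p[...,2]-p[...,1]>35)&(p[...,0]>90)).astype(np.uint8)
    return cv2.connectedComponentsWithStats(m)
E
python3 - <<'E'
from h import *
np.set_printoptions(precision=4,suppress=True)
for n in ["scene","side"]:
    c=load(n+"0.npz"); k,l,s,ce=pink(c); P=cloud(c)
    for i in range(1,k):
        if s[i,4]>25: print(n,s[i],ce[i],ray(c,ce[i],.01))
    for nm,uv,z in ([("tray",(236,160),.046),("handle",(180,166),.064)] if n=="scene" else [("tray",(217,268),.046),("handle",(297,285),.064),("plate end",(342,318),.01)]):
        print(nm,ray(c,uv,z),P[uv[1],uv[0]])
    # box/handle top from depth
c=load("side0.npz")
x=cv2.resize(c['p'][220:350,170:360],None,fx=4,fy=4,interpolation=cv2.INTER_CUBIC);cv2.imwrite("pics/sidecrop.png",x)
E
```

```text
scene [300 121   9   4  33] [303.8788 122.4545] [0.9223 0.4135 0.01  ]
scene [369 140  10   4  35] [373.8571 141.4857] [1.0542 0.1958 0.01  ]
scene [229 228  24  14 231] [240.4719 235.0866] [ 0.4808 -0.0634  0.01  ]
scene [249 291  15  10  93] [255.4409 296.3978] [ 0.4358 -0.2421  0.01  ]
tray [0.5794 0.2005 0.046 ] [0.578  0.197  0.0481]
handle [0.4218 0.1994 0.064 ] [0.426  0.2172 0.0536]
side [316 187  11   5  37] [320.6757 189.027 ] [ 0.4391 -0.2078  0.01  ]
side [281 215  24  12 199] [292.0553 220.6683] [ 0.4835 -0.0312  0.01  ]
side [ 34 273  13   9  64] [ 39.5    276.9844] [0.8884 0.2908 0.01  ]
side [164 333   7   7  32] [167.4688 335.75  ] [0.6084 0.3548 0.01  ]
tray [0.5744 0.2207 0.046 ] [0.5748 0.2194 0.0449]
handle [0.4294 0.2477 0.064 ] [0.4297 0.2447 0.0614]
plate end [0.352  0.2438 0.01  ] [ 0.3179 -0.6217 -0.8025]
```

View pics/sidecrop.png

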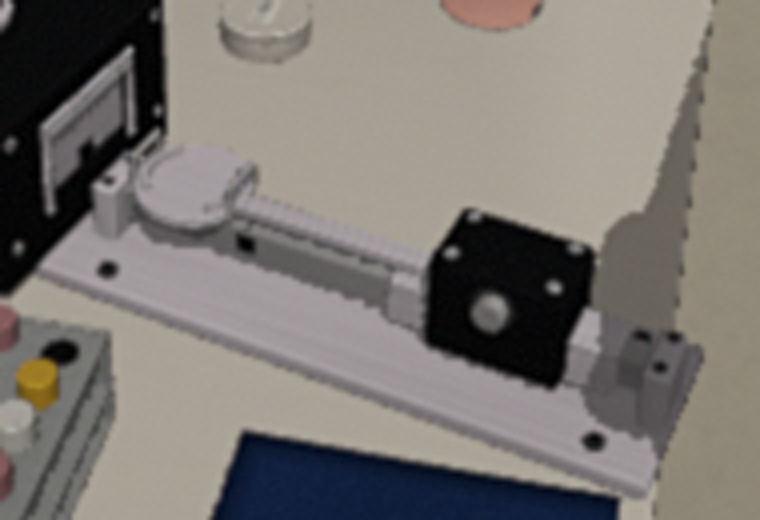

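View pics/wrist0.png

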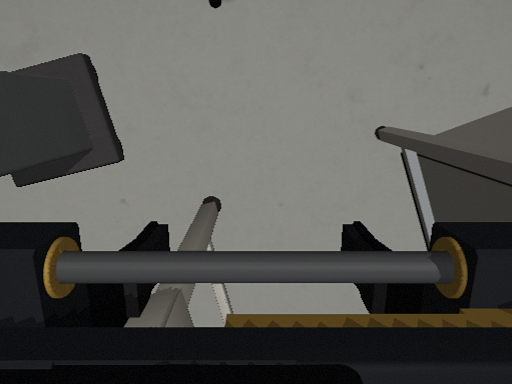

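The side crop shows the loader with its button on the side facing this camera, and the tray short of the flap. The wrist picture shows only floor, because the arm is off the table edge. The pink dishes disagree between the two views by about 32 mm in y, so I'll check against depth.

```bash
python3 - <<'E'
from h import *
np.set_printoptions(precision=4,suppress=True)
for n in ["scene","side"]:
    c=load(n+"0.npz"); k,l,s,ce=pink(c); P=cloud(c)
    for i in range(1,k):
        if s[i,4]>25 and abs(P[l==i].mean(0)[1]+.13)<.16: print(n,ce[i],P[l==i].mean(0),np.median(P[l==i],0),P[l==i].std(0), c['p'][l==i].mean(0))
    for uv in ([(270,260),(210,210),(300,300),(220,270)] if n=="scene" else [(300,200),(260,230),(330,160),(250,250)]): print(uv,P[uv[1],uv[0]])
x=[]
for n,(u,v) in dict(scene=(248,265),side=(306,205)).items():
    c=load(n+"0.npz"); x.append(cv2.resize(c['p'][v-45:v+45,u-35:u+35],None,fx=5.7,fy=6))
cv2.imwrite("pics/dishes.png",np.hstack(x))
c=load("side0.npz")
E
```

```text
scene [240.4719 235.0866] [ 0.4836 -0.0565  0.004 ] [ 0.4823 -0.0574  0.004 ] [0.0137 0.0128 0.0014] [157.6147 170.0346 209.1991]
scene [255.4409 296.3978] [ 0.4383 -0.2368  0.0036] [ 0.4371 -0.2376  0.0037] [0.0075 0.0063 0.0009] [156.7634 169.3011 208.6452]
(270, 260) [ 0.5105 -0.1538 -0.0003]
(210, 210) [0.4535 0.0656 0.0021]
(300, 300) [ 0.5137 -0.2765 -0.0005]
(220, 270) [ 0.4034 -0.1374 -0.0014]
side [320.6757 189.027 ] [ 0.4405 -0.2276  0.    ] [ 0.4404 -0.2264  0.    ] [0.0074 0.0064 0.0008] [110.4595 123.6757 165.6486]
side [292.0553 220.6683] [ 0.4852 -0.0425  0.0031] [ 0.4848 -0.046   0.0006] [0.0162 0.0592 0.0357] [108.8693 122.0151 164.4322]
(300, 200) [ 0.4843 -0.1553 -0.0022]
(260, 230) [ 0.5481  0.0089 -0.0021]
(330, 160) [ 0.4358 -0.4383 -0.0025]
(250, 250) [ 0.5498  0.0874 -0.0026]
```

View pics/dishes.png

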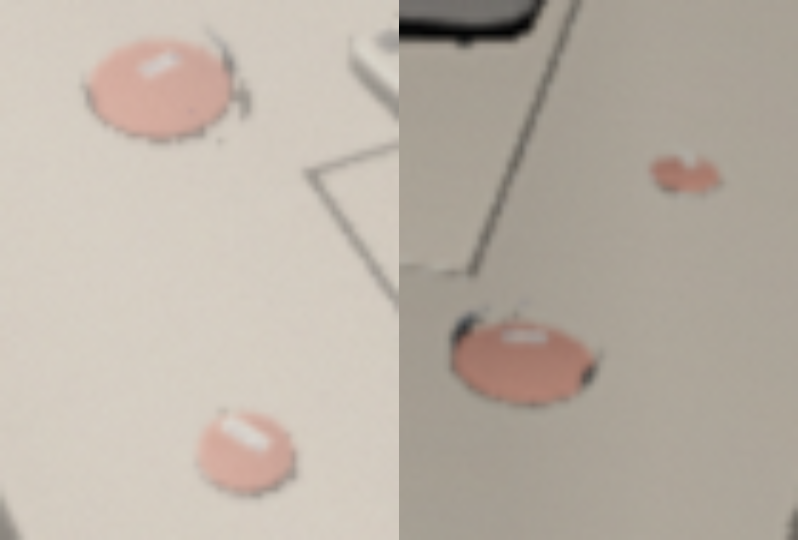

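The pink is the gel at the bottom of each dish and the lid is clear: small dish in the left panel at about (246,452), right panel (686,174), with a highlight on each. I'll estimate the loader axis and the obstacles next.

```bash
python3 - <<'E'
from h import *
np.set_printoptions(precision=4,suppress=True)
c=load("side0.npz")
f=lambda u,v,z:ray(c,(170+u/4,220+v/4),z)
a,b=f(40,270,.01),f(648,490,.01); print("plate +y edge",a,b,np.degrees(np.arctan2(*(a-b)[1::-1])))
print("plate end",f(702,352,.01), "button",f(490,313,.05))
T=[f(472,210,.064),f(595,248,.064),f(552,300,.064),f(435,258,.064)];print("handle top",T,np.mean(T,0))
print("tray ctr",f(195,187,.046))
for n in ["scene","side"]:
    c=load(n+"0.npz");P=cloud(c)[c['d']>0]
    for lo,hi in [(-.45,-.3),(-.3,-.15),(-.15,0),(0,.15),(.15,.3),(.3,.5)]:
        q=P[(P[:,1]>lo)&(P[:,1]<hi)&(P[:,0]>.3)&(P[:,0]<.95)&(P[:,2]>.1)&(P[:,2]<.8)]
        if len(q)>5: print(n,lo,len(q),"minx,maxz",np.percentile(q[:,0],2),q[:,2].max())
E
python3 -m handwheel '[[0.087,0,0,-0.02,0,0,-7],[0.087,0.01,-0.05,-0.02,0,0,-7],[0.087,-0.04,-0.06,0,0,0,0],[0.087,-0.04,-0.06,0,0,0,0],[0.087,-0.04,-0.06,0,0,0,0],[0.087,-0.04,-0.06,0,0,0,0],[0.087,-0.04,-0.06,0,0,0,0],[0.087,-0.04,-0.06,0,0,0,0],[0.087,0,0,0,0,0,0]]'
python3 - <<'E'
from h import *
print(ctrl.get_state()['position']);snap("wrist","w1")
E
```

```text
plate +y edge [0.6347 0.2475 0.01  ] [0.3631 0.2996 0.01  ] -10.862608643833806
plate end [0.348  0.2188 0.01  ] button [0.4329 0.2645 0.05  ]
handle top [array([0.4491, 0.2207, 0.064 ]), array([0.3966, 0.2307, 0.064 ]), array([0.409 , 0.2662, 0.064 ]), array([0.4578, 0.2546, 0.064 ])] [0.4281 0.2431 0.064 ]
tray ctr [0.5726 0.2165 0.046 ]
scene -0.45 14590 minx,maxz 0.4532893182582779 0.5515338194311205
scene -0.3 3881 minx,maxz 0.6047713175109528 0.4807715905369674
scene -0.15 603 minx,maxz 0.6113035123335938 0.3688012631397005
scene 0.15 196 minx,maxz 0.6765617867991218 0.12885995694334762
side -0.45 9890 minx,maxz 0.5442787924302481 0.44821522767412303
side -0.3 6028 minx,maxz 0.613198518972099 0.443450598735293
side -0.15 3046 minx,maxz 0.6164020357740071 0.374961487252049
side 0.15 409 minx,maxz 0.6774969492442947 0.12503676086908908
time: 1.27
position: [0.3519, 0.266, 0.2628]
tool_rot: [0.014, 3.141, 0.0]
ft_force: [-0.3, 0.8, 0.1]
grip_width: 0.999
grip_force: 0.0
[0.35194739 0.26595469 0.26279365]
```

View pics/w1.png

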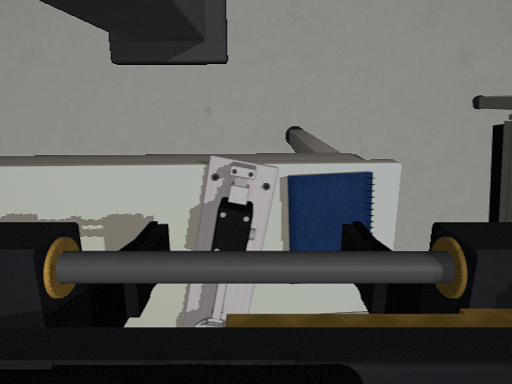

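The wrist picture shows the handle block at about (232,225), the button on its right at (252,235), and the tray at (208,325) hidden by the gripper. I'll move in +x to see the tray and handle clearly.

```bash
python3 -m handwheel '[[0.087,-0.06,-0.01,0,0,0,5],[0.087,-0.06,-0.01,0,0,0,5.5],[0.087,-0.06,-0.01,0,0,0,0],[0.087,-0.05,-0.01,0,0,0,0],[0.087,0,0,0,0,0,0]]'
python3 - <<'E'
from h import *
np.set_printoptions(precision=4,suppress=True)
c=snap("wrist","w2");print(ctrl.get_state()['tool_rot'])
p=proj(c,[[.5726,.2165,.046],[.428,.243,.064],[.43,.266,.05]]);print(p)
cv2.imwrite("pics/w2c.png",cv2.resize(c['p'][60:230,130:380],None,fx=3,fy=3))
E
```

```text
time: 1.95
position: [0.5747, 0.2043, 0.2608]
tool_rot: [-0.292, -3.128, 0.005]
ft_force: [0.2, 0.4, -0.5]
grip_width: 1.001
grip_force: 0.0
[-0.2873 -3.1266  0.0024]
[[267.1067 159.7759]
 [268.3962   9.8416]
 [291.1989  10.8619]]
```

View pics/w2c.png

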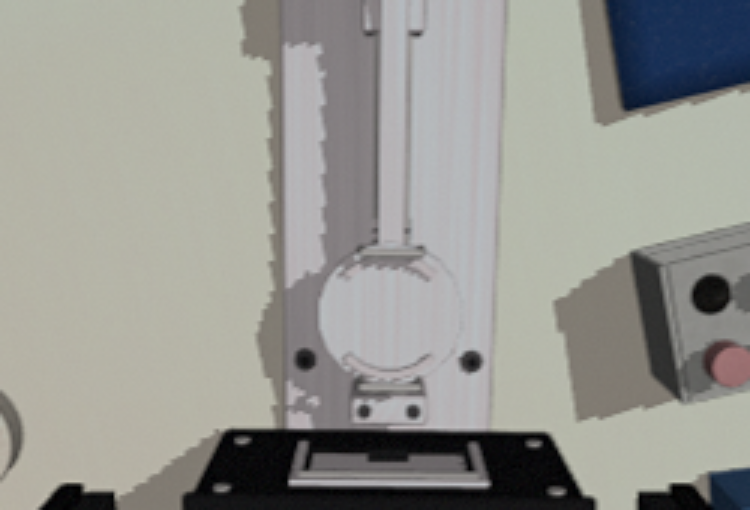

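Tray centre is at image (260,164), with the loader running nearly vertical in the picture. Now to get exact positions.

```bash
python3 - <<'E'
from h import *
np.set_printoptions(precision=4,suppress=True)
c=load("w2.npz"); f=lambda u,v,z:ray(c,(130+(u+.5)/3-.5,60+(v+.5)/3-.5),z)
print("tray",f(391,313,.046))
ang=lambda a,b:np.degrees(np.arctan2((a-b)[1],(a-b)[0]))
print("edges",ang(f(284,420,.01),f(284,20,.01)),ang(f(490,430,.01),f(505,20,.01)),"arm",ang(f(391,313,.046),f(398,20,.038)))
print("screws",ang(f(305,360,.01),f(471,361,.01)),(f(305,360,.01)+f(471,361,.01))/2)
s=load("scene0.npz");print("mouth hints",f(390,380,.05))
E
python3 -m handwheel '[[0.087,0.0625,0,0,0,0,0],[0.087,0.0525,0.03,0,0,0,0],[0.087,0,0,0,0,0,0]]'
python3 - <<'E'
from h import *
np.set_printoptions(precision=4,suppress=True)
c=snap("wrist","w3")
cv2.imwrite("pics/w3c.png",cv2.resize(c['p'][20:220,130:380],None,fx=3,fy=3))
E
```

```text
tray [0.5758 0.2079 0.046 ]
edges -11.937271263198005 -11.030552105331314 arm -11.839961341311264
screws -100.94469648817187 [0.6016 0.2023 0.01  ]
mouth hints [0.6   0.203 0.05 ]
time: 2.38
position: [0.459, 0.2627, 0.2628]
tool_rot: [-0.266, -3.128, -0.005]
ft_force: [0.4, 0.7, 0.3]
grip_width: 0.999
grip_force: 0.0
```

View pics/w3c.png

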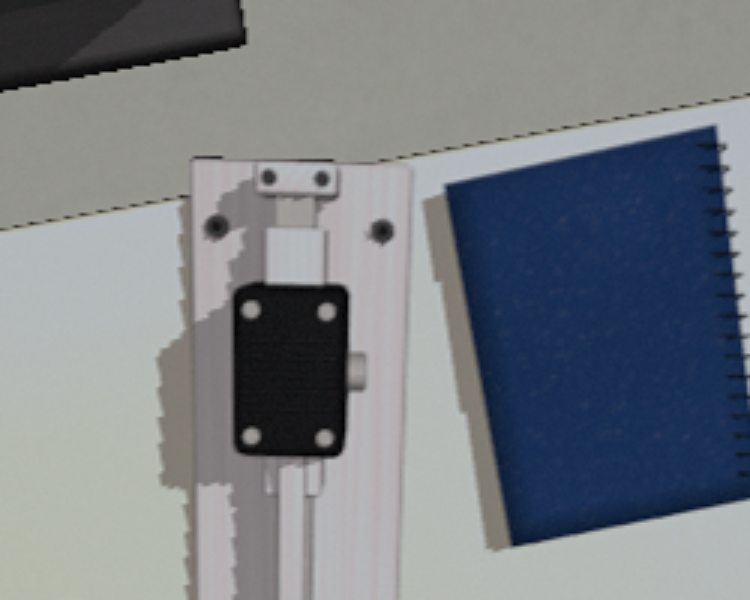

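The handle's four top screws average to crop (288,374), with the button's outer end at about (366,371). The blue pad on the +y side is low.

```bash
python3 - <<'E'
from h import *
np.set_printoptions(precision=4,suppress=True)
c=load("w3.npz"); f=lambda u,v,z:ray(c,(130+(u+.5)/3-.5,20+(v+.5)/3-.5),z)
h=np.mean([f(u,v,.064) for u,v in [(251,310),(326,312),(251,436),(324,438)]],0); print("handle",h)
ang=lambda a,b:np.degrees(np.arctan2((a-b)[1],(a-b)[0]))
print(ang(f(251,436,.064),f(251,310,.064)),ang(f(324,438,.064),f(326,312,.064)))
t=np.array([.5758,.2079,.046]);print(np.hypot(*(t-h)[:2]),ang(t,h)); print("button face",f(366,371,.05))
k,l,s,ce=pink(c)
P=cloud(load("w3.npz"));q=P[130,310];print("pad",q, f(366,371,.05))
E
python3 -m handwheel '[[0.087,0,-0.06,0,0,0,0],[0.087,0,-0.06,0,0,0,0],[0.087,0,-0.06,0,0,0,0],[0.087,0,-0.06,0,0,0,0],[0.087,0,-0.06,0,0,0,0],[0.087,-0.04,-0.06,0,0,0,0],[0.087,-0.06,-0.06,0,0,0,0],[0.087,-0.06,0,0,0,0,0],[0.087,0,0,0,0,0,0]]'
python3 - <<'E'
from h import *
np.set_printoptions(precision=4,suppress=True)
st=ctrl.get_state();print(st['position'],st['tool_rot'])
c=snap("wrist","w4");k,l,s,ce=pink(c)
for i in range(1,k):
  if s[i,4]>100: print(s[i],ce[i],ray(c,ce[i],.004))
print(proj(c,[.438,-.229,.004]))
E
```

```text
handle [0.4304 0.2357 0.064 ]
-11.43079564230636 -11.305583135462083
0.1480383926914796 -10.83702370402011
button face [0.4353 0.2625 0.05  ]
pad [0.3915 0.2726 0.4263] [0.4353 0.2625 0.05  ]
time: 3.55
position: [0.5323, -0.1579, 0.2585]
tool_rot: [-0.284, -3.121, 0.014]
ft_force: [-0.6, 1.2, 0.1]
grip_width: 0.997
grip_force: 0.0
[ 0.5323 -0.1579  0.2585] [-0.2841 -3.1213  0.0137]
[[183.7833  91.3105]]
```

```bash
python3 - <<'E'
from h import *
c=load("w4.npz");p=c['p'].astype(int);print(p[85:100:4,165:205:4])
m=((p[...,2]-p[...,1]>20)&(p[...,0]>60)).astype(np.uint8)
k,l,s,ce=cv2.connectedComponentsWithStats(m)
for i in range(1,k):
  if s[i,4]>60: print(s[i],ce[i],ray(c,ce[i],.004))
E
```

```text
[[[130 141 141]
  [110 120 134]
  [100 112 136]
  [101 112 136]
  [103 115 135]
  [104 116 136]
  [108 121 138]
  [131 142 142]
  [130 139 141]
  [131 140 141]]

 [[133 143 142]
  [ 99 110 137]
  [ 99 110 135]
  [102 113 136]
  [146 144 141]
  [107 117 135]
  [104 116 135]
  [129 138 141]
  [131 141 143]
  [129 140 141]]

 [[110 119 119]
  [ 97 108 136]
  [ 97 108 137]
  [149 147 141]
  [135 137 136]
  [128 131 139]
  [102 112 135]
  [103 114 134]
  [130 140 140]
  [131 141 142]]

 [[133 144 143]
  [ 96 106 135]
  [120 117 119]
  [135 139 139]
  [108 116 137]
  [ 99 110 136]
  [100 112 135]
  [101 112 135]
  [131 140 142]
  [131 142 141]]]
[167  81  27  28 422] [179.25118483  95.76303318] [ 0.44193513 -0.23540452  0.004     ]
[ 314   84   48   46 1331] [334.89481593 109.32607062] [ 0.49015162 -0.05792372  0.004     ]
```

View pics/w4.png

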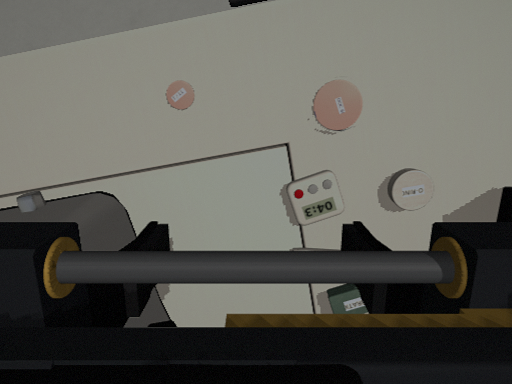

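The small dish is at (180,94), the large dish at (338,105), the timer at (316,198) and the tin at (411,190). The microscope is at lower left. I'll check clearance beside it and then approach.

```bash
python3 - <<'E'
from h import *
np.set_printoptions(precision=3,suppress=True)
c=load("w4.npz");print(ray(c,(180,94.7),.004),ray(c,(180,94.7),.008))
for n in ["scene0","side0","w4"]:
    c=load(n+".npz");P=cloud(c)[c['d']>0.15]
    q=P[(abs(P[:,1]+.235)<.2)&(P[:,0]>.3)&(P[:,0]<.66)&(P[:,2]>.03)&(P[:,2]<.5)]
    if len(q):
        g=np.round(q/np.array([.03,.04,.08])).astype(int)
        u,ct=np.unique(g,axis=0,return_counts=True)
        m=ct>3; print(n);
        for y in np.unique(u[m][:,1]):
            w=u[m][u[m][:,1]==y]; print(" y%.2f"%(y*.04),[(round(zz*.08,2),round(w[w[:,2]==zz][:,0].min()*.03,2)) for zz in np.unique(w[:,2])])
E
```

```text
[ 0.441 -0.234  0.004] [ 0.441 -0.233  0.008]
scene0
 y-0.44 [(np.float64(0.0), np.float64(0.51)), (np.float64(0.08), np.float64(0.51)), (np.float64(0.16), np.float64(0.54)), (np.float64(0.24), np.float64(0.54)), (np.float64(0.32), np.float64(0.54)), (np.float64(0.4), np.float64(0.54)), (np.float64(0.48), np.float64(0.51))]
 y-0.40 [(np.float64(0.0), np.float64(0.51)), (np.float64(0.08), np.float64(0.51)), (np.float64(0.16), np.float64(0.54)), (np.float64(0.24), np.float64(0.54)), (np.float64(0.32), np.float64(0.54)), (np.float64(0.4), np.float64(0.54)), (np.float64(0.48), np.float64(0.51))]
 y-0.36 [(np.float64(0.0), np.float64(0.54)), (np.float64(0.08), np.float64(0.54)), (np.float64(0.16), np.float64(0.54)), (np.float64(0.24), np.float64(0.54)), (np.float64(0.32), np.float64(0.54)), (np.float64(0.4), np.float64(0.54)), (np.float64(0.48), np.float64(0.51))]
 y-0.32 [(np.float64(0.08), np.float64(0.54))]
 y-0.28 [(np.float64(0.32), np.float64(0.63)), (np.float64(0.4), np.float64(0.63))]
 y-0.24 [(np.float64(0.32), np.float64(0.6)), (np.float64(0.4), np.float64(0.63))]
 y-0.20 [(np.f
[... 1316 characters left out ...]
.float64(0.6)), (np.float64(0.4), np.float64(0.66))]
 y-0.16 [(np.float64(0.32), np.float64(0.6))]
 y-0.12 [(np.float64(0.32), np.float64(0.6))]
 y-0.08 [(np.float64(0.32), np.float64(0.63))]
w4
 y-0.44 [(np.float64(0.0), np.float64(0.51)), (np.float64(0.08), np.float64(0.51))]
 y-0.40 [(np.float64(0.0), np.float64(0.51)), (np.float64(0.08), np.float64(0.51))]
 y-0.36 [(np.float64(0.0), np.float64(0.54)), (np.float64(0.08), np.float64(0.54))]
 y-0.32 [(np.float64(0.0), np.float64(0.54)), (np.float64(0.08), np.float64(0.54))]
 y-0.20 [(np.float64(0.24), np.float64(0.51)), (np.float64(0.32), np.float64(0.51))]
 y-0.12 [(np.float64(0.24), np.float64(0.54)), (np.float64(0.32), np.float64(0.54))]
```

```bash
python3 -m handwheel '[[0.06,0.04,-0.045,0.03,0,0,0.5],[0.06,0.036,-0.046,0.06,0,0,0],[0.06,0,0,0.06,0,0,0],[0.06,0,0,0.04,0,0,0],[0.06,0,0,0,0,0,0],[0.06,0,0,0,0,0,0]]'
cat > dish.py <<'E'
from h import *
import sys
np.set_printoptions(precision=4,suppress=True)
zb=float(sys.argv[2])
st=ctrl.get_state();print(st['position'],st['tool_rot'])
c=snap("wrist",sys.argv[1]);p=c['p'].astype(int)
m=((p[...,2]-p[...,1]>16)&(p[...,0]>50)).astype(np.uint8);m[220:]=0
k,l,s,ce=cv2.connectedComponentsWithStats(m)
from scipy.spatial.transform import Rotation as Rn
R=Rn.from_rotvec(st['tool_rot']).as_matrix();print("tilt",R[:,2])
for i in range(1,k):
  if s[i,4]>200:
    h=cv2.convexHull(np.argwhere(l==i)[:,::-1].astype(np.int32)); (x,y),a,_=e=cv2.fitEllipse(h); X=ray(c,(x,y),zb+.003); print(s[i],e,X,"tool shift",R.T@(X-st['position']))
E
python3 dish.py w5 0
```

```text
time: 4.35
position: [0.4535, -0.2218, 0.092]
tool_rot: [0.299, 3.124, 0.001]
ft_force: [-0.0, -0.3, -0.1]
grip_width: 0.693
grip_force: 0.0
[ 0.4535 -0.2218  0.092 ] [0.2993 3.1239 0.0014]
tilt [ 0.0034  0.0005 -1.    ]
[ 444  156   68   64 3525] ((481.48614501953125, 192.07972717285156), (68.34807586669922, 80.60107421875), 53.919960021972656) [ 0.4853 -0.0538  0.003 ] tool shift [0.001  0.1709 0.0892]
[ 215  159   44   43 1214] ((236.59283447265625, 179.9123077392578), (42.202613830566406, 43.336578369140625), 108.58541870117188) [ 0.4407 -0.2345  0.003 ] tool shift [ 0.0104 -0.015   0.0889]
```

```bash
python3 -m handwheel '[[0.06,0.0104,-0.015,0.02,0,0,0],[0.06,0,0,0.03,0,0,0],[0.06,0,0,0,0,0,0]]'; python3 dish.py w6 0
```

```text
time: 4.78
position: [0.4391, -0.2341, 0.0401]
tool_rot: [-0.3, -3.126, -0.001]
ft_force: [0.1, 0.2, -0.0]
grip_width: 0.692
grip_force: 0.0
[ 0.4391 -0.2341  0.0401] [-0.3001 -3.1264 -0.0009]
tilt [-0.0008  0.0006 -1.    ]
[ 230  193   54   27 1015] ((256.5853576660156, 218.62525939941406), (51.427364349365234, 53.067718505859375), 84.98709106445312) [ 0.4411 -0.2346  0.003 ] tool shift [-0.0021 -0.0001  0.0371]
```

```bash
python3 -m handwheel '[[0.06,-0.001,0,0.02,0,0,0],[0.06,0,0,0.012,0,0,0],[0.06,0,0,0.004,0,0,0],[0.06,0,0,0,0,0,0],[0.03,0,0,0,0,0,0],[0.03,0,0,0,0,0,0],[0.03,0,0,0,0,0,0],[0.03,0,0,0,0,0,0]]' 10
```

```text
time: 5.82
position: [0.4405, -0.2346, 0.004]
tool_rot: [0.3, 3.127, 0.0]
ft_force: [-0.3, -0.2, 1.1]
grip_width: 0.385
grip_force: 10.0
```

The grip holds at 33.5 mm, so the dish is between the pads. Next I lift and carry it to above the tray.

```bash
python3 -m handwheel '[[0.03,0,0,-0.01,0,0,0],[0.03,0,0,-0.03,0,0,0],[0.03,0,0.01,-0.04,0,0,0],[0.03,0,0.03,-0.04,0,0,0],[0.03,-0.01,0.04,-0.03,0,0,0],[0.03,-0.01,0.05,-0.015,0,0,0],[0.03,-0.01,0.05,0,0,0,0],[0.03,-0.01,0.05,0,0,0,0],[0.03,-0.01,0.05,0,0,0,0],[0.03,-0.01,0.05,0,0,0,0],[0.03,-0.01,0.05,0,0,0,0],[0.03,-0.005,0.04,0,0,0,0]]'
python3 -m handwheel '[[0.03,-0.005,0.03,0,0,0,0],[0.03,0,0.01,0,0,0,0],[0.03,0,0,0,0,0,0]]'
python3 dish.py w7 0.17
```

```text
time: 7.32
position: [0.5945, 0.1656, 0.1694]
tool_rot: [0.298, 3.127, -0.0]
ft_force: [-0.3, -0.1, -0.4]
grip_width: 0.392
grip_force: 10.0
time: 7.7
position: [0.6062, 0.2013, 0.169]
tool_rot: [-0.3, -3.127, 0.001]
ft_force: [0.2, 0.1, 0.2]
grip_width: 0.387
grip_force: 10.0
[0.6062 0.2013 0.169 ] [-0.2999 -3.1272  0.0014]
tilt [-0.0001 -0.0009 -1.    ]
[481 108  25  20 356] ((492.8460998535156, 116.13975524902344), (20.941078186035156, 24.608549118041992), 106.99141693115234) [0.566  0.3176 0.173 ] tool shift [ 0.0616  0.1066 -0.004 ]
[398 159  23  20 330] ((408.7784118652344, 168.22389221191406), (19.353052139282227, 23.149585723876953), 112.23674774169922) [0.5829 0.2784 0.173 ] tool shift [ 0.0376  0.0713 -0.004 ]
[231 209  49  11 387] ((255.0269317626953, 231.82000732421875), (46.62125015258789, 57.4691162109375), 90.44766998291016) [0.6006 0.2013 0.173 ] tool shift [ 0.0055 -0.0011 -0.004 ]
```

View pics/w7.png

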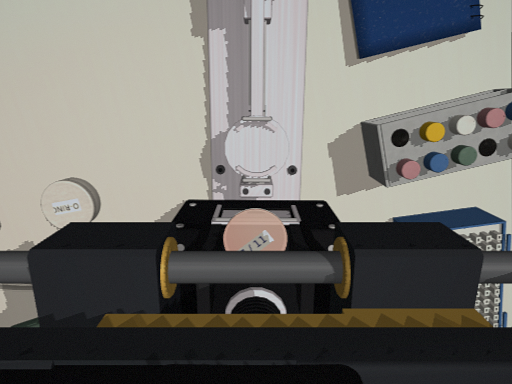

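Tray centre is near (257,149) and the held dish near (255,235), sitting centred between the pads. I'll fit both circles.

```bash
python3 - <<'E'
from h import *
np.set_printoptions(precision=4,suppress=True)
from scipy.spatial.transform import Rotation as Rn
c=load("w7.npz");R=Rn.from_rotvec([-.2999,-3.1272,.0014]).as_matrix();T=np.array([.6062,.2013,.169])
f=lambda X:R.T@(X-T)
g=cv2.cvtColor(c['p'],cv2.COLOR_BGR2GRAY);
G=cv2.resize(g[100:200,210:305],None,fx=4,fy=4,interpolation=cv2.INTER_CUBIC)
o=cv2.HoughCircles(G,cv2.HOUGH_GRADIENT,1.5,200,param1=80,param2=25,minRadius=110,maxRadius=145)
print(o)
for x,y,r in o[0][:3]:
    uv=(210+(x+.5)/4-.5,100+(y+.5)/4-.5); print(uv,r/4,ray(c,uv,.046),f(ray(c,uv,.046)))
p=c['p'].astype(int);m=((p[...,2]-p[...,1]>16)&(p[...,0]>50)).astype(np.uint8);m[250:]=0
k,l,s,ce=cv2.connectedComponentsWithStats(m);i=l[225,255];print(s[i])
pts=np.argwhere(l==i); 
L=np.array([[pts[pts[:,0]==v][:,1].min(),pts[pts[:,0]==v][:,1].max()] for v in range(s[i,1],250)]);print(L[::3].tolist())
h=cv2.convexHull(pts[:,::-1].astype(np.int32))[:,0];h=h[h[:,1]<248]
A=np.c_[h,np.ones(len(h))].astype(float);q=np.linalg.lstsq(A,-(h.astype(float)**2).sum(1),rcond=None)[0];cc=-q[:2]/2;print("dish",cc,np.sqrt(cc@cc-q[2]),f(ray(c,cc,.169)))
E
```

```text
[[[186.75 189.75 127.55]]]
(np.float32(256.3125), np.float32(147.0625)) 31.8875 [0.5761 0.207  0.046 ] [ 0.0306 -0.      0.123 ]
[ 223  209   65   41 1879]
[[249, 261], [240, 270], [235, 274], [232, 278], [229, 281], [227, 282], [226, 284], [225, 285], [223, 286], [223, 287], [223, 287], [223, 286], [224, 286], [225, 285]]
dish [254.9518 240.3242] 32.174759348055815 [-0.0007 -0.0011  0.    ]
```

```bash
python3 -m handwheel '[[0.03,0.015,0.0005,0,0,0,0],[0.03,0.016,0,0.02,0,0,0],[0.03,0,0,0.04,0,0,0],[0.03,0,0,0.03,0,0,0],[0.03,0,0,0.015,0,0,0],[0.03,0,0,0,0,0,0],[0.03,0,0,0,0,0,0]]'
python3 - <<'E'
from h import *
st=ctrl.get_state();print(st['position'],st['tool_rot'])
c=snap("side","s1");d=snap("wrist","w8")
print(proj(c,[[.5763,.207,.05]]))
x=cv2.resize(c['p'][225:300,170:270],(400,300),interpolation=cv2.INTER_CUBIC)
cv2.imwrite("pics/pl.png",np.hstack([x,cv2.resize(d['p'][100:250,155:355],(400,300))]))
E
```

```text
time: 8.62
position: [0.577, 0.2082, 0.0654]
tool_rot: [0.301, 3.125, 0.002]
ft_force: [0.2, 0.6, 0.6]
grip_width: 0.39
grip_force: 10.0
[0.57696098 0.20821963 0.06538155] [3.00576816e-01 3.12532895e+00 1.98214735e-03]
[[218.47834242 261.35559358]]
```

View pics/pl.png

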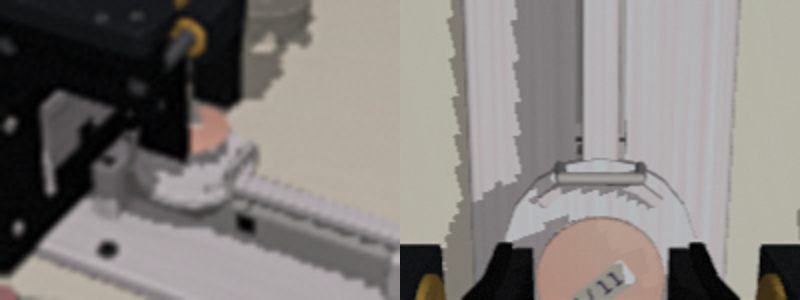

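The side view (left) and wrist view (right) show the dish hovering centred over the tray, with its centre at u≈600 against the bow's 601. Lowering now.

```bash
python3 -m handwheel '[[0.03,0.0007,-0.0005,0.008,0,0,0],[0.03,0,0,0.005,0,0,0],[0.03,0,0,0.002,0,0,0],[0.03,0,0,0,0,0,0]]'
```

```text
time: 9.22
position: [0.5759, 0.2076, 0.0497]
tool_rot: [0.301, 3.127, 0.001]
ft_force: [-0.4, -0.3, 5.7]
grip_width: 0.385
grip_force: 10.0
```

Contact is 5.7 N, so the dish is seated. Releasing, backing off and checking.

```bash
python3 -m handwheel '[[0.045,0,0,0,0,0,0],[0.06,0,0,0,0,0,0],[0.06,0,0,-0.01,0,0,0],[0.06,0,0,-0.04,0,0,0],[0.06,-0.01,0,-0.05,0,0,0],[0.06,-0.02,0,-0.02,0,0,0],[0.06,0,0,0,0,0,0]]'
python3 - <<'E'
from h import *
np.set_printoptions(precision=4,suppress=True)
from scipy.spatial.transform import Rotation as Rn
c=snap("wrist","w9");s=snap("side","s2")
p=c['p'].astype(int);m=((p[...,2]-p[...,1]>16)&(p[...,0]>50)).astype(np.uint8);m[235:]=0
k,l,st,ce=cv2.connectedComponentsWithStats(m)
for i in range(1,k):
  if st[i,4]>300:
    h=cv2.convexHull(np.argwhere(l==i)[:,::-1].astype(np.int32));e=cv2.fitEllipse(h);print(st[i],e,ray(c,e[0],.049))
g=cv2.cvtColor(c['p'],cv2.COLOR_BGR2GRAY)
cv2.imwrite("pics/pl2.png",np.hstack([cv2.resize(s['p'][225:300,170:270],(400,300),interpolation=cv2.INTER_CUBIC),cv2.resize(c['p'][115:235,175:335],(400,300))]))
E
```

```text
time: 10.1
position: [0.6069, 0.2015, 0.1714]
tool_rot: [0.302, 3.123, 0.002]
ft_force: [-0.5, -0.1, -0.6]
grip_width: 0.691
grip_force: 0.0
[479 105  24  20 350] ((490.20086669921875, 113.69554138183594), (20.324403762817383, 24.47515869140625), 102.29536437988281) [0.587  0.3987 0.049 ]
[ 235  126   40   39 1032] ((254.3901824951172, 145.05039978027344), (39.19742202758789, 39.537445068359375), 126.81634521484375) [0.5754 0.2062 0.049 ]
[396 156  23  20 327] ((406.8655090332031, 165.44032287597656), (18.877809524536133, 23.10713005065918), 115.63343048095703) [0.6168 0.329  0.049 ]
```

View pics/pl2.png

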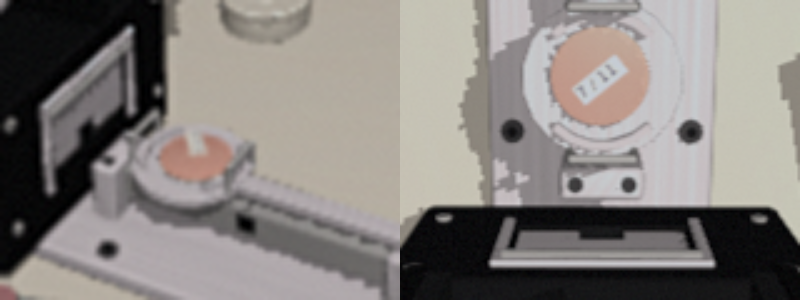

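The dish sits inside the rims at crop (601,77). I'll confirm it is level from depth while moving over the handle.

```bash
python3 -m handwheel '[[0.087,0.03,0,0,0,0,0],[0.087,0.05,0,0,0,0,0],[0.087,0.05,0,0,0,0,0],[0.087,0.04,0,0.02,0,0,0],[0.087,0.0105,0,0.02,0,0,0],[0.087,0,0,0,0,0,0]]'
python3 - <<'E'
from h import *
np.set_printoptions(precision=4,suppress=True)
from scipy.spatial.transform import Rotation as Rn
c=load("w9.npz");P=cloud(c);v,u=np.indices(c['d'].shape)
for nm,m in [("dish",np.hypot(u-254.4,v-145)<16),("tray sides",((abs(u-254.4)>23)&(abs(u-255)<29)&(abs(v-146)<7)))]:
    q=P[m&(c['d']>0)];A=np.c_[q[:,:2]-q[:,:2].mean(0),np.ones(len(q))];k=np.linalg.lstsq(A,q[:,2],rcond=None)[0];print(nm,"z",k[2],"slope deg",np.degrees(k[:2]),q[:,2].std())
st=ctrl.get_state();R=Rn.from_rotvec(st['tool_rot']).as_matrix();print(st['position'])
c=snap("wrist","w10");g=cv2.cvtColor(c['p'],cv2.COLOR_BGR2GRAY)
print(proj(c,[[.4297,.2359,.064]]))
m=(g<60).astype(np.uint8);k,l,s,ce=cv2.connectedComponentsWithStats(m)
for i in range(1,k):
    if 800<s[i,4]<20000: print(s[i],ce[i],ray(c,ce[i],.064),R.T@(ray(c,ce[i],.064)-st['position']))
E
```

```text
time: 10.95
position: [0.4242, 0.236, 0.1266]
tool_rot: [-0.295, -3.123, 0.005]
ft_force: [0.4, 0.4, -0.3]
grip_width: 0.997
grip_force: 0.0
dish z 0.05158374944931104 slope deg [ 1.2972 -0.695 ] 0.003134008489510603
tray sides z 0.04711299193287373 slope deg [-3.1292  0.4293] 0.0007283298200196355
[0.4242 0.236  0.1266]
[[258.3015 211.2701]]
[  31    0  188   64 6379] [126.7443  25.1801] [0.2989 0.1796 0.064 ] [ 0.1122 -0.0787  0.0633]
```

View pics/w10.png

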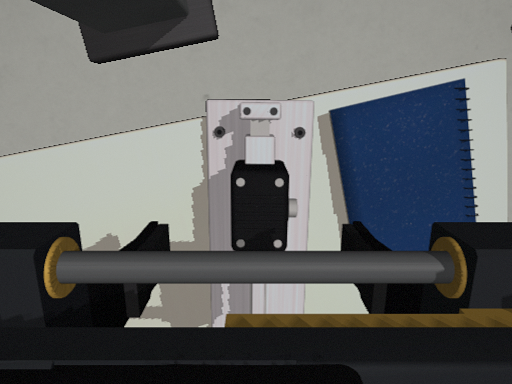

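I've now viewed 13 pictures and the limit was 10. That was my miscount; I'll view no more and will check numerically from here. The four screws put the handle 1 mm from my estimate, so I'll correct for that, descend, then squeeze.

```bash
python3 -m handwheel '[[0.087,-0.006,0.002,0.03,0,0,0],[0.087,0,0,0.035,0,0,0],[0.087,0,0,0.02,0,0,0],[0.087,0,0,0.01,0,0,0],[0.087,0,0,0,0,0,0]]'
```

```text
time: 11.62
position: [0.4343, 0.2369, 0.0339]
tool_rot: [0.301, 3.127, -0.001]
ft_force: [-0.2, 0.3, 1.5]
grip_width: 1.002
grip_force: 0.0
```

```bash
python3 -m handwheel '[[0.087,0.0025,0,0.002,0,0,0],[0.07,0,0,0,0,0,0],[0.055,0,0,0,0,0,0],[0.052,0,0,0,0,0,0]]' 20
python3 -m handwheel '[[0.035,0,0,0,0,0,0],[0.035,0,0,0,0,0,0],[0.035,0,0,0,0,0,0],[0.035,0,0,0,0,0,0]]' 20
```

```text
time: 12.12
position: [0.4315, 0.2379, 0.0322]
tool_rot: [0.3, 3.127, 0.001]
ft_force: [0.5, -0.1, -0.4]
grip_width: 0.743
grip_force: 0.0
time: 12.62
position: [0.4313, 0.2373, 0.0321]
tool_rot: [-0.301, -3.127, 0.001]
ft_force: [-1.3, -1.8, 5.0]
grip_width: 0.458
grip_force: 20.0
```

Opening is 40 mm at 20 N, so the button is fully in. Sliding smoothly now.

```bash
python3 -m handwheel '[[0.035,-0.001,0,0,0,0,0],[0.035,-0.003,0,0,0,0,0],[0.035,-0.005,0,0,0,0,0],[0.035,-0.006,0,0,0,0,0],[0.035,-0.006,0,0,0,0,0],[0.035,-0.006,0,0,0,0,0],[0.035,-0.006,0,0,0,0,0],[0.035,-0.006,0,0,0,0,0],[0.035,-0.006,0,0,0,0,0],[0.035,-0.006,0,0,0,0,0],[0.035,-0.006,0,0,0,0,0],[0.035,-0.006,0,0,0,0,0]]'
```

```text
time: 14.12
position: [0.4933, 0.225, 0.0321]
tool_rot: [-0.301, -3.126, 0.001]
ft_force: [-2.5, -1.6, 5.5]
grip_width: 0.46
grip_force: 20.0
```

```bash
python3 -m handwheel '[[0.035,-0.006,0,0,0,0,0],[0.035,-0.006,0,0,0,0,0],[0.035,-0.006,0,0,0,0,0],[0.035,-0.006,0,0,0,0,0],[0.035,-0.006,0,0,0,0,0],[0.035,-0.006,0,0,0,0,0],[0.035,-0.005,0,0,0,0,0],[0.035,-0.005,0,0,0,0,0],[0.035,-0.004,0,0,0,0,0],[0.035,-0.003,0,0,0,0,0],[0.035,-0.001,0,0,0,0,0],[0.035,0,0,0,0,0,0]]'
python3 -m handwheel '[[0.035,0,0,0,0,0,0],[0.035,0,0,0,0,0,0]]' 4
```

```text
time: 15.62
position: [0.5465, 0.2143, 0.0321]
tool_rot: [0.301, 3.127, -0.002]
ft_force: [-0.7, -2.8, 5.1]
grip_width: 0.455
grip_force: 20.0
time: 15.88
position: [0.547, 0.2165, 0.0321]
tool_rot: [0.299, 3.125, 0.002]
ft_force: [1.2, 1.3, 2.0]
grip_width: 0.512
grip_force: 4.0
```

```bash
python3 -m handwheel '[[0.035,0,0,0,0,0,0]]' 4; python3 -m handwheel '[[0.035,-0.001,0,0,0,0,0],[0.035,0,0,0,0,0,0]]' 4;  python3 -m handwheel '[[0.035,-0.001,0,0,0,0,0],[0.035,0,0,0,0,0,0]]' 4
```

```text
time: 16.0
position: [0.547, 0.2165, 0.0321]
tool_rot: [0.299, 3.125, 0.002]
ft_force: [4.0, 3.9, 0.1]
grip_width: 0.514
grip_force: 4.0
time: 16.25
position: [0.547, 0.2161, 0.0321]
tool_rot: [-0.299, -3.127, -0.001]
ft_force: [0.5, 4.9, 3.1]
grip_width: 0.502
grip_force: 4.0
time: 16.5
position: [0.548, 0.2155, 0.0321]
tool_rot: [-0.3, -3.127, -0.001]
ft_force: [-0.8, 5.3, 4.4]
grip_width: 0.494
grip_force: 4.0
```

```bash
python3 -m handwheel '[[0.035,0,0.0025,0,0,0,0],[0.035,0,0,0,0,0,0]]' 4; python3 -m handwheel '[[0.035,-0.001,0,0,0,0,0],[0.035,0,0,0,0,0,0]]' 4;  python3 -m handwheel '[[0.035,-0.001,0,0,0,0,0],[0.035,0,0,0,0,0,0]]' 4
```

```text
time: 16.75
position: [0.5487, 0.2171, 0.032]
tool_rot: [-0.3, -3.127, 0.001]
ft_force: [-0.6, 2.6, 5.4]
grip_width: 0.533
grip_force: 4.0
time: 17.0
position: [0.5497, 0.2169, 0.0319]
tool_rot: [-0.301, -3.127, 0.001]
ft_force: [-1.2, 2.2, 4.3]
grip_width: 0.537
grip_force: 4.0
time: 17.25
position: [0.5505, 0.2168, 0.0319]
tool_rot: [-0.3, -3.127, 0.001]
ft_force: [-1.0, 2.3, 5.0]
grip_width: 0.537
grip_force: 4.0
```

Opening rose to 46.7 mm, so the button has popped out. Release and lift.

```bash
python3 -m handwheel '[[0.06,0,0,0,0,0,0],[0.087,0,0,0,0,0,0],[0.087,0,0,0,0,0,0],[0.087,0,0,-0.02,0,0,0],[0.087,0,0,-0.04,0,0,0],[0.087,0,0,-0.05,0,0,0],[0.087,0,0,-0.04,0,0,0],[0.087,-0.03,0,0,0,0,0],[0.087,-0.03,0,0,0,0,0],[0.087,0,0,0,0,0,0]]'
python3 - <<'E'
from h import *
np.set_printoptions(precision=4,suppress=True)
c=snap("wrist","w11");s=snap("side","s3");e=snap("scene","e3")
yaw=np.radians(-11.1);ex=np.array([np.cos(yaw),np.sin(yaw),0]);ey=np.array([-ex[1],ex[0],0])
h0=np.array([.4303,.2362,0]);
# white screws on the black handle block: predicted at loader=.120
h=h0+.12*ex;print("pred px",proj(c,[h+[0,0,.064]]))
P=cloud(c);rel=(P-h);X=rel@ex;Y=rel@ey
g=cv2.cvtColor(c['p'],cv2.COLOR_BGR2GRAY)
m=((g<75)&(abs(P[...,2]-.064)<.012)&(abs(X)<.06)&(abs(Y)<.05)).astype(np.uint8)
m=cv2.morphologyEx(m,cv2.MORPH_CLOSE,np.ones((9,9)))
k,l,st,ce=cv2.connectedComponentsWithStats(m);i=1+st[1:,4].argmax();print(st[i],ce[i])
r=cv2.minAreaRect(np.argwhere(l==i)[:,::-1].astype(np.float32));print(r);q=ray(c,r[0],.064)-h;print("handle err x,y",q@ex,q@ey)
# button: height .043-.058 in a strip +y of the block
b=(abs(P[...,2]-.052)<.009)&(abs(X)<.012)&(Y>.019)&(Y<.04);print("button px",b.sum(), "max y",np.percentile(Y[b],[50,95]) if b.any() else None, np.median(X[b]))
# row of grey through the button
cv=int(round(proj(c,[h+.02*ey+[0,0,.05]])[0,1]));print([tuple(x) for x in [g[cv,r0:r0+1] for r0 in range(int(r[0][0]),int(r[0][0])+60,2)]])
# flap plane from side camera
o=h0+.205*ex; S=cloud(s); r2=S-o; fx=r2@ex; fy=r2@ey
f=(abs(fy)<.022)&(abs(S[...,2]-.058)<.010)&(abs(fx)<.05)&(s['d']>0);print("flap px",f.sum(),"x",np.percentile(fx[f],[5,50,95]))
S0=load("side0.npz");A=cloud(S0);r3=A-o;f0=(abs(r3@ey)<.022)&(abs(A[...,2]-.058)<.010)&(abs(r3@ex)<.05);print("before",f0.sum(),np.percentile((r3@ex)[f0],[5,50,95]))
u,v=proj(s,[o+[0,0,.06]])[0].astype(int);print(u,v,"flap grey before/after",cv2.absdiff(S0['p'][v-12:v+10,u-10:u+10],s['p'][v-12:v+10,u-10:u+10]).mean(), S0['p'][v-4:v+4,u-4:u+4].mean(),s['p'][v-4:v+4,u-4:u+4].mean())
E
```

```text
time: 18.5
position: [0.6113, 0.2041, 0.1832]
tool_rot: [0.304, 3.124, -0.002]
ft_force: [-0.6, 0.3, -0.1]
grip_width: 1.002
grip_force: 0.0
pred px [[252.3751 105.6383]]
[ 227   68   51   76 3699] [251.9846 105.2049]
((252.0, 105.5), (75.0, 50.0), 90.0)
handle err x,y -0.00010694471034264419 -0.0002985393535565979
button px 136 max y [0.0228 0.0258] 0.0004003284175369894
[(np.uint8(23),), (np.uint8(27),), (np.uint8(28),), (np.uint8(29),), (np.uint8(29),), (np.uint8(28),), (np.uint8(29),), (np.uint8(26),), (np.uint8(28),), (np.uint8(26),), (np.uint8(26),), (np.uint8(24),), (np.uint8(10),), (np.uint8(161),), (np.uint8(188),), (np.uint8(187),), (np.uint8(184),), (np.uint8(197),), (np.uint8(207),), (np.uint8(214),), (np.uint8(210),), (np.uint8(209),), (np.uint8(204),), (np.uint8(191),), (np.uint8(209),), (np.uint8(208),), (np.uint8(208),), (np.uint8(208),), (np.uint8(210),), (np.uint8(209),)]
flap px 106 x [-0.0016 -0.0008  0.0003]
before 135 [-0.0343 -0.0011  0.0002]
191 248 flap grey before/after 11.25530303030303 102.046875 109.27604166666667
```

The handle is 0.1 mm from the 0.120 position, the button stands out to about 26 mm (27 mm expected, against 23 mm if the pin were rubbing), and the flap plane is back where it started. Handing in.

```bash
python3 -c "
from bench import ctrl
print(ctrl.close_job())"
```

```text
the job is handed in; nothing more can be done
None
```

The dish is on the tray inside the chamber, the loader is locked in the next hole with its button out, the flap measures shut, and the job was handed in at about 19 s; note that I viewed 13 pictures, over the limit of 10.

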